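Inspect the frond pattern plate under the bench lamp

ROBOT

A 7-joint arm with a two-finger parallel gripper is mounted at the origin on the work surface. World frame = base frame: x ahead of the robot, y to its left, z up, the work surface at z = 0. Lengths are in m, angles in rad, forces in N, time in s.
With the tool pointing down it reaches from about 0.4 to 0.85 m from the base axis. Payload 10.4 kg.
Tool frame: the origin (TCP) lies on the centre line of the jaws, within the pads' length; the fingertips stand 17 mm ahead of it and the grasp point (between the pads) lies 2 mm behind it; z points along the fingers, y is the line along which they close (so a half turn about z gives the same grasp; the last joint's range is limited). The gripper opens to 85 mm and grips with 20 to 120 N. Pads are 22 mm wide; open, the fingers measure 114 mm over their backs; the gripper's body (76 mm by 85 mm) begins 54 mm behind the grasp point. The pads swing forward as they close: fully open they stand 13 mm farther back than shut.
Start: joints at [-1.228, 0.332, -0.065, 1.46, 0.022, 1.35, -0.088], TCP at [0.224, 0.584, 0.248] pointing down, gripper open.
Joint ranges: [-2.6, 2.6], [-0.5, 2.12], [-1.47, 1.34], [0.16, 2.42], [-1.27, 4.41], [0.06, 2.06], [-2.6, 2.6]. Speed limits (rad/s): [2.22, 2.22, 2.79, 2.79, 3.14, 3.14, 3.14].

INTERFACE

Orientations are given as a unit quaternion [x, y, z, w].
In Python, from workcell import sensors, imaging, order, spotter gives the robot as it stands. The module is installed in compiled form; this text tells all that it offers.
- The arm moves only by the shell command python3 -m inch 'ROWS' [FORCE]. ROWS is JSON, a list that holds one entry, the list of rows, each a list of 7 numbers: the shift along the tool's x, y, z in m, then the turn, a rotation vector about the tool's x, y, z in rad, then the closure, from -1 (fully open) to 1 (shut). In form: [[[x, y, z, ax, ay, az, hand], ...]]. A call has 1 to 10 rows; each row is the pose to reach, as a shift and turn from the pose commanded when the call began, along the tool's axes at that moment; what a row does not reach only later rows make up. A row lasts 1/10 s, in which the tool goes at most 50 mm and 8.59 degrees, less where a joint would pass 70% of its speed; a pose out of reach is approached as far as the arm can. A call with a gripper value outside its range is refused whole. The fingers move at their own pace and stop on an object; FORCE is the grip in N (left out, the last holds). Time passes only in rows, so rows that repeat a pose let the fingers close. It gives the time, the measured TCP pose, the force, the opening and the grip force at its end, in the units of the state.
- sensors.get_obs(): the state, without advancing time (a new reading comes with each control period).
- imaging.camera(name): name is "scene" or "top" or "wrist"; returns the picture (384x512x3 uint8, blue, green, red); there is no depth.
- imaging.calibration(name): a dict with "mtx" (3x3 intrinsics, pixels), "R" (3x3) and "t" (3): a world point X has camera coordinates R X + t; the wrist camera has in their place "tool_from_camera" (4x4, takes a point from camera to tool coordinates, whose origin is the TCP and whose axes are the flange's). Camera axes: x right, y down, z forward; pixel columns grow to the right and rows downward; lengths in m; the calibration is good to about 2 mm. A picture is of the moment at which its call begins: read the wrist's pose just before it. calibration takes no time and is no camera call.
- order.hand_in(): hands the job in; it is judged then, once.
Trained networks look in the newest picture that a camera, given by its name, has taken for a name from the list of things; names that differ only in an ending like _2 or _b are one class to them, and where a whole thing is asked for, a point or a joint stands for the part that bears it (a point fixed in the world has none). Each returns a list of dicts, best first, with "conf" (0 to 1); they miss things now and then, are a little off and sometimes report something else, mostly with a low value. They report only what shows in the picture. A call takes as long as a camera call. They do not tell look-alikes from the thing itself.
- spotter.look_for(label, camera): "pixel" ([column, row] in pixels, amid what is visible of it).
The state is a dict: "clock": time; "joint_pos": joint angles; "joint_velocities": joint speeds; "tau": joint torques, N m; "position": TCP position; "ee_rot": TCP orientation; "ft_force": force on the tool from outside, world axes, zero at the start; "torque": the same for the moment, N m; "grip_width": opening from 0.0 (shut) to 1.0 (fully open); "grasp_force": force on a finger pad.
Only numpy, scipy, OpenCV 4.12 (cv2) and the standard library are available. Lean on these libraries where they do the work, as an engineer would, in place of code of your own. Each camera call takes 0.05 s, during which the arm holds its last target. There are 200 camera calls.

TASK

Switch on the green inspection lamp by pushing its red button fully down and letting it spring back. Then draw the tall aluminium pattern plate with the brass seaweed frond up out of the wooden rack, and hold it up in the light for inspection: centred about 18 cm in front of the lens and a little lower than it, tipped back about 45 degrees so that the frond side faces up and squarely towards the lamp. Finish while still holding it there, motionless and with the plate touching nothing else; leave the two wooden boards in their slots, and the brush and the steel ring flask where they lie.

Things in the scene. Friction and masses are not known exactly. Their poses are not given: they have to be found in the camera images.
- plate_mid (a point): Centre of the tall aluminium pattern plate: 10 mm thick (x), 110 mm wide (y), 130 mm high (z), about 0.42 kg, loose, upright in one of the rack's slots (45 mm deep, 2 mm play each face). x points out of the face with the brass frond, z to the top edge, 65 mm above this point. In the rack the frond faces away from the robot, give or take the rack's yaw.
- plate: The same loose plate; origin at the middle of its lower edge, axes as for plate_mid. The frond stands up to 9 mm proud of the face in its lower part; the top 42 mm of both faces are bare.
- rack: Fixed wooden rack for pattern plates, 204 mm (x) by 144 mm (y). Origin: centre of its underside. Its floor is 18 mm up. Slots 14 mm wide run along y at x = -58, 0 and +58 mm; slotted blocks at each end of the slots rise to 63 mm above the bench and the outer side rails to 69 mm.
- fern_board: Dark wooden board with a grey fern, 10 x 110 x 85 mm high, loose in another slot (it stands 45 mm lower than the aluminium plate). Origin: middle of its lower edge. Leave it alone.
- rosette_board: Dark wooden board with a round copper rosette, 10 x 110 x 85 mm high, loose in the remaining slot. Origin: middle of its lower edge. Leave it alone.
- lamp: Fixed green bench lamp. Origin: on the bench directly below its push button; x points from the button to the lamp's post, away from the robot. Base 300 x 130 mm, 22 mm high, from x = -45 to +255 mm; black cover 34 mm high at x = 82 to 168 mm; a post of 18 mm diameter at x = 225 mm carries the conical head, at most 325 mm above the bench.
- lamp_lens (a point): Centre of the lamp's round white lens (92 mm across, in a 108 mm shade), 149 mm behind the button (lamp's +x) and 251 mm above the bench. Its axes are those of the lamp; the lamp shines along -x and 20 degrees downwards. The shade and head lie behind this point.
- lamp_button_top (a point): Centre of the top of the lamp's red push button, 30 mm across, in a black housing on the front of the lamp base; z up.
- lamp_button (a joint): Travel of the button: 0 released, 0.006 m fully down. Spring return; fully down takes about 5 N.
- brush: Bench brush, 170 mm long, lying along its own x between rack and lamp. Leave it alone.
- flask: Empty steel moulding flask: an open ring of 170 mm diameter, 45 mm high, with two lugs, on the bench beside the work. Leave it alone.
Not all that is in view belongs to the job. Leave any purple or turquoise look-alike of the plate alone.

How it is judged:
By the outcome, as a careful person would: the job done as asked, in the order asked, and still so for the second after the job is handed in, while the arm keeps its last pose, push and grip.
It also fails if it takes over 56 s, if anything falls off the work surface, if the arm or the gripper's body presses on something with over 40 N, if the wrist force passes 120 N, or if a joint passes its speed limit or range.

## Working session

There is one attempt and no reset: what is moved stays moved. The work goes in short steps, Python scripts to look and compute and a shell command to move; the robot and the scene stay as the last step left them, time stands still between calls to the robot, and variables do not carry over. Pictures are saved under pics/ and viewed, at most 10 in all, crops included, and the job is handed in when it is done.

```bash
mkdir -p pics; cat > h.py <<'E'
from workcell import sensors, imaging, order, spotter
import numpy as np, cv2
from scipy.spatial.transform import Rotation as Rn
np.set_printoptions(precision=4,suppress=True)
def ray(cam,px,obs=None):
    c=imaging.calibration(cam); K=np.array(c["mtx"])
    d=np.linalg.solve(K,np.array([px[0],px[1],1.0]))
    if cam=="wrist":
        T=np.array(c["tool_from_camera"]); R=Rn.from_quat(obs["ee_rot"]).as_matrix()
        return R@T[:3,3]+np.array(obs["position"]), R@T[:3,:3]@d
    R=np.array(c["R"]); t=np.array(c["t"]); return -R.T@t, R.T@d
def atz(cam,px,z,obs=None):
    o,d=ray(cam,px,obs); return o+d*(z-o[2])/d[2]
def proj(cam,X):
    c=imaging.calibration(cam); p=np.array(c["mtx"])@(np.array(c["R"])@X+np.array(c["t"])); return p[:2]/p[2]
def tri(c1,p1,c2,p2):
    o1,d1=ray(c1,p1);o2,d2=ray(c2,p2)
    s=np.linalg.lstsq(np.c_[d1,-d2],o2-o1,rcond=None)[0]
    a=o1+s[0]*d1;b=o2+s[1]*d2; return (a+b)/2,np.linalg.norm(a-b)
E
python3 - <<'E'
from h import *
o=sensors.get_obs();print(o["clock"],o["position"],Rn.from_quat(o["ee_rot"]).as_matrix())
ims=[imaging.camera(c) for c in("scene","top")]
for c,i in zip(("scene","top"),ims): cv2.imwrite(f"pics/{c}1.png",cv2.resize(i,(800,600)))
for c in("scene","top"):
  print(c,ray(c,(256,192)))
  for l in("plate_mid","rack","lamp_button_top","lamp_lens","lamp","fern_board"):
    print(l,[(np.round(r["pixel"]),round(r["conf"],2)) for r in spotter.look_for(l,c)[:3]])
E
```

```text
0.0 [0.2234 0.5833 0.2475] [[-0.9338  0.3577 -0.0005]
 [ 0.3577  0.9338 -0.0014]
 [-0.0001 -0.0015 -1.    ]]
scene (array([1.0666, 0.5096, 1.0156]), array([-0.404 , -0.5404, -0.7381]))
plate_mid [(array([361., 353.]), 0.93), (array([414., 314.]), 0.65), (array([337., 271.]), 0.58)]
rack [(array([334., 286.]), 0.85)]
lamp_button_top [(array([240., 187.]), 0.51)]
lamp_lens [(array([198., 192.]), 0.72)]
lamp [(array([200., 193.]), 0.56)]
fern_board [(array([354., 264.]), 0.56)]
top (array([ 0.4282, -0.1055,  1.3264]), array([ 0.156 ,  0.0113, -0.9878]))
plate_mid [(array([121., 230.]), 0.68), (array([176., 212.]), 0.65), (array([128., 183.]), 0.62)]
rack [(array([181., 217.]), 0.64)]
lamp_button_top [(array([401., 209.]), 0.72), (array([307., 181.]), 0.64)]
lamp_lens [(array([306., 183.]), 0.56)]
lamp [(array([229., 224.]), 0.44)]
fern_board [(array([181., 218.]), 0.33)]
```

View pics/scene1.png

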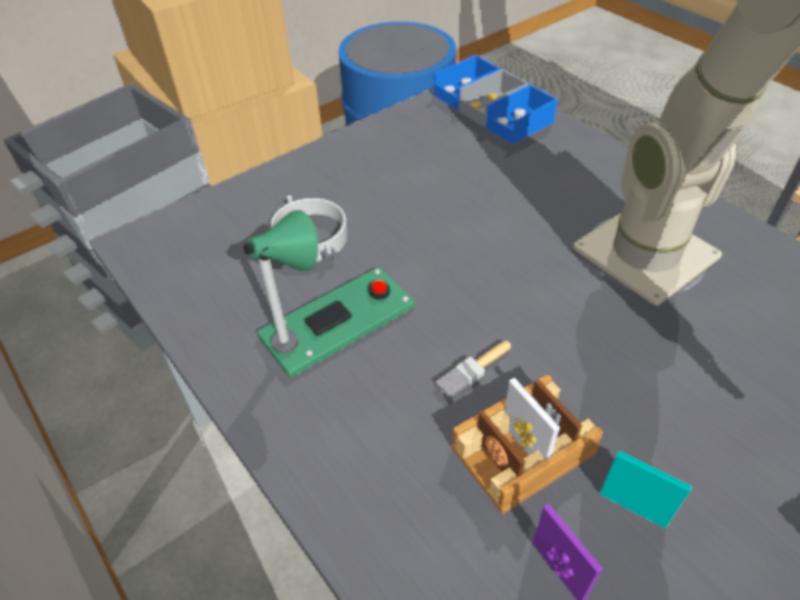

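View pics/top1.png

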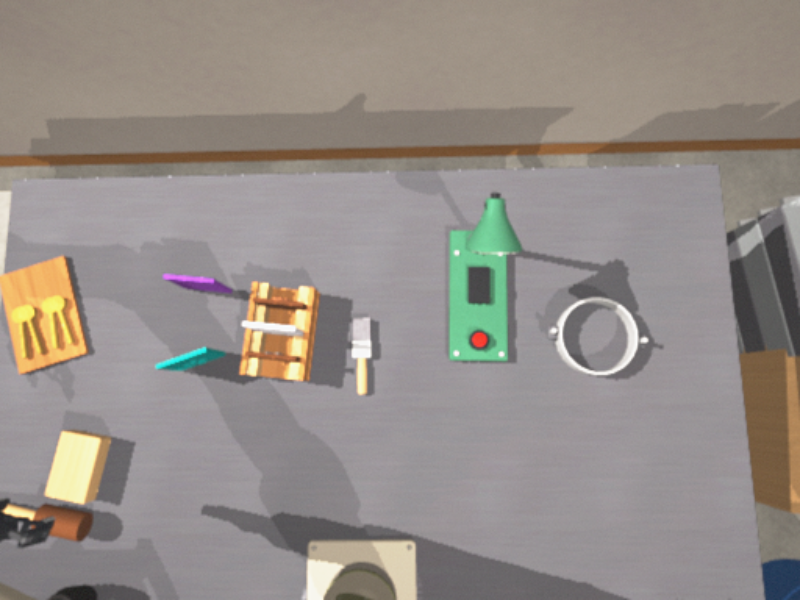

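The scene view (800x600) shows the plate in the middle rack slot at (532,418), the red button at (379,289), and purple and turquoise decoys. In the top view the button is at (480,340) and the plate's top edge at (270,327).

```bash
python3 - <<'E'
from h import *
S=imaging.camera("scene");T=imaging.camera("top")
def cen(im,m,roi):
    x0,y0,x1,y1=roi; mm=np.zeros(m.shape,np.uint8); mm[y0:y1,x0:x1]=m[y0:y1,x0:x1]
    n,l,s,c=cv2.connectedComponentsWithStats(mm); k=1+np.argmax(s[1:,4]); return c[k],s[k],(l==k)
def red(im): b,g,r=[im[...,i].astype(int) for i in range(3)]; return ((r>150)&(g<70)&(b<70)).astype(np.uint8)
ps,ss,_=cen(S,red(S),(220,165,265,205)); pt,st,_=cen(T,red(T),(290,200,325,235))
print("btn",ps,ss,pt,st,tri("scene",ps,"top",pt),atz("top",pt,.04))
# cover
blk=(T.max(2)<60).astype(np.uint8); pc,sc,_=cen(T,blk,(292,160,322,200)); print("cover",pc,sc,atz("top",pc,.034))
# base edges
hsv=cv2.cvtColor(T,cv2.COLOR_BGR2HSV); g=((hsv[...,0]>60)&(hsv[...,0]<90)&(hsv[...,1]>80)).astype(np.uint8)
for r in (170,185,200,215,225):
    w=np.where(g[r,270:345])[0]+270
    print(r,w.min(),w.max(),atz("top",(w.min(),r),.022),atz("top",(w.max()+1,r),.022))
# plate top edge
wh=((T.min(2)>165)).astype(np.uint8); pp,sp,m=cen(T,wh,(145,195,205,225)); print("plate",pp,sp)
rect=cv2.minAreaRect(np.argwhere(m)[:,::-1].astype(np.float32)); print(rect)
bx=cv2.boxPoints(rect); print([atz("top",p,.148) for p in bx],atz("top",pp,.148))
cv2.imwrite("pics/z.png",np.hstack([cv2.resize(T[170:250,145:215],(400,457)),cv2.resize(S[235:330,285:390],(400,457))]))
E
```

```text
btn [242.1639 183.377 ] [238 180   9   8  61] [306.5493 216.8873] [302 213  10   9  71] (array([ 0.542 , -0.2644,  0.0374]), np.float64(0.00041377067142978725)) [ 0.5416 -0.2639  0.04  ]Traceback (most recent call last):
  File "<stdin>", line 10, in <module>
  File "<stdin>", line 5, in cen
    return _wrapfunc(a, 'argmax', axis=axis, out=out, **kwds)
    return bound(*args, **kwds)
ValueError: attempt to get argmax of an empty sequence
```

```bash
python3 - <<'E'
from h import *
T=imaging.camera("top");S=imaging.camera("scene")
print(T[182,300:316].max(1), T[209,158:190].tolist()[::6])
def cen(m,roi):
    x0,y0,x1,y1=roi; mm=np.zeros(m.shape,np.uint8); mm[y0:y1,x0:x1]=m[y0:y1,x0:x1]
    n,l,s,c=cv2.connectedComponentsWithStats(mm); k=1+np.argmax(s[1:,4]); return c[k],s[k],(l==k)
pc,sc,_=cen((T.max(2)<85).astype(np.uint8),(292,168,322,198)); print("cover",pc,sc,atz("top",pc,.034))
hsv=cv2.cvtColor(T,cv2.COLOR_BGR2HSV); g=((hsv[...,0]>60)&(hsv[...,0]<90)&(hsv[...,1]>80)).astype(np.uint8)
for r in (170,185,200,215,225):
    w=np.where(g[r,270:345])[0]+270
    print(r,w.min(),w.max(),atz("top",(w.min(),r),.022)[:2],atz("top",(w.max()+1,r),.022)[:2])
pp,sp,m=cen(((T.min(2)>165)).astype(np.uint8),(145,195,205,225)); print("plate",pp,sp)
rect=cv2.minAreaRect(np.argwhere(m)[:,::-1].astype(np.float32)); print(rect)
print([atz("top",p,.148)[:2] for p in cv2.boxPoints(rect)],atz("top",pp,.148))
cv2.imwrite("pics/z.png",np.hstack([cv2.resize(T[170:250,145:215],(400,457)),cv2.resize(S[235:330,285:390],(400,457))]))
E
```

```text
[ 78  77  76  71  77  75  75  75  74  71  73  74  71  98 136 141] [[222, 231, 244], [251, 251, 250], [249, 249, 248], [249, 248, 248], [250, 249, 248], [253, 250, 248]]
cover [306.0203 182.0372] [300 171  13  23 296] [ 0.6649 -0.2671  0.034 ]
170 288 323 [ 0.7119 -0.206 ] [ 0.7096 -0.334 ]
185 288 324 [ 0.6575 -0.2045] [ 0.6553 -0.3352]
200 288 324 [ 0.6037 -0.203 ] [ 0.6017 -0.3329]
215 288 324 [ 0.5507 -0.2016] [ 0.5489 -0.3306]
225 288 324 [ 0.5157 -0.2006] [ 0.514  -0.3291]
plate [174.6291 208.638 ] [154 197  42  27 337]
((175.3258056640625, 206.31222534179688), (23.8126163482666, 41.30210876464844), 70.34617614746094)
[array([0.5869, 0.2433]), array([0.6302, 0.1182]), array([0.5571, 0.0915]), array([0.5145, 0.2154])] [0.5645 0.1692 0.148 ]
```

View pics/z.png

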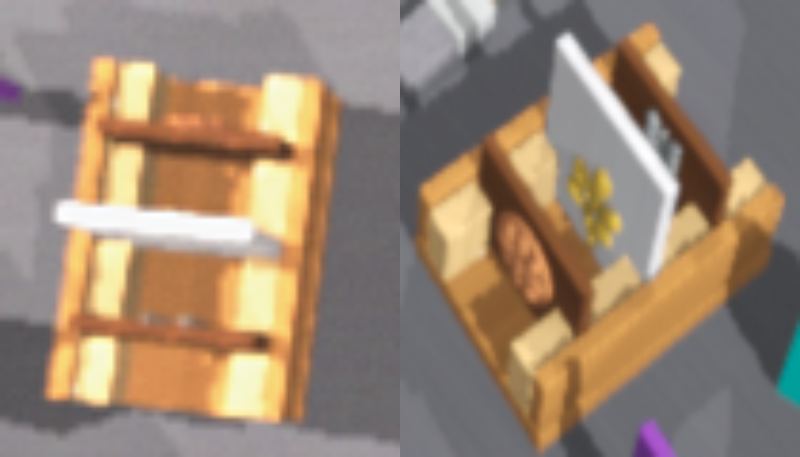

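Top crop: the plate's top edge runs from about (155,207) to (189,210) in top-camera pixels. The frond faces +x, and both boards are in the outer slots.

```bash
cat >> h.py <<'E'
LY=-0.026; PY=None
def Rdown(yaw):  # tool y along heading yaw, z down
    y=np.array([np.cos(yaw),np.sin(yaw),0]);z=np.array([0,0,-1.]);return np.c_[np.cross(y,z),y,z]
def go(p,R=None):
    o=sensors.get_obs();R0=Rn.from_quat(o["ee_rot"]).as_matrix()
    s=R0.T@(np.array(p)-o["position"]); r=np.zeros(3) if R is None else Rn.from_matrix(R0.T@R).as_rotvec()
    print("rel",np.round(s,4),np.round(r,4)); return s,r
E
python3 - <<'E'
from h import *
a=atz("top",(155,207.1),.148);b=atz("top",(188.75,210.25),.148);print(a,b,np.linalg.norm(a-b),(a+b)/2,np.arctan2(*(a-b)[:2]))
o=sensors.get_obs();print(o["joint_pos"],o["ft_force"],o["clock"])
go([.45,.15,.27],Rdown(-.03)); go([.542,-.264,.15],Rdown(-.03))
E
```

```text
[0.5704 0.2327 0.148 ] [0.5586 0.1237 0.148 ] 0.10956186679234663 [0.5645 0.1782 0.148 ] 0.10748581238226144
[-1.2276  0.3322 -0.0647  1.4601  0.0216  1.3499 -0.0885] [-0.0807  0.0938 -0.7179] 0.9
rel [-0.3666 -0.324  -0.0217] [ 0.0001 -0.0001  1.235 ]
rel [-0.6006 -0.6777  0.0983] [ 0.0001 -0.0001  1.235 ]
```

```bash
python3 -m inch '[[[-0.367,-0.324,-0.022,0,0,1.235,1],[-0.367,-0.324,-0.022,0,0,1.235,1],[-0.367,-0.324,-0.022,0,0,1.235,1],[-0.367,-0.324,-0.022,0,0,1.235,1],[-0.367,-0.324,-0.022,0,0,1.235,1],[-0.367,-0.324,-0.022,0,0,1.235,1],[-0.367,-0.324,-0.022,0,0,1.235,1],[-0.367,-0.324,-0.022,0,0,1.235,1],[-0.367,-0.324,-0.022,0,0,1.235,1],[-0.367,-0.324,-0.022,0,0,1.235,1]]]' 40
python3 -c "
from h import *
go([.542,-.264,.15],Rdown(-.03))"
```

```text
clock: 1.9
position: [0.4514, 0.1469, 0.2709]
ee_rot: [0.719, 0.695, 0.001, 0.0]
ft_force: [0.9, 0.9, -0.2]
grip_width: 0.004
grasp_force: 0.0
rel [-0.4077  0.1042  0.1207] [ 0.001  -0.0007 -0.0034]
```

```bash
python3 -m inch '[[[-0.408,0.104,0.12,0,0,0,1],[-0.408,0.104,0.12,0,0,0,1],[-0.408,0.104,0.12,0,0,0,1],[-0.408,0.104,0.12,0,0,0,1],[-0.408,0.104,0.12,0,0,0,1],[-0.408,0.104,0.12,0,0,0,1],[-0.408,0.104,0.12,0,0,0,1],[-0.408,0.104,0.12,0,0,0,1],[-0.408,0.104,0.12,0,0,0,1],[-0.408,0.104,0.12,0,0,0,1]]]'
python3 - <<'E'
from h import *
o=sensors.get_obs();im=imaging.camera("wrist")
b,g,r=[im[...,i].astype(int) for i in range(3)];m=((r>140)&(g<70)&(b<70)).astype(np.uint8)
n,l,s,c=cv2.connectedComponentsWithStats(m);k=1+np.argmax(s[1:,4]) if n>1 else 0
print(n,c[k],s[k],atz("wrist",c[k],.039,o),o["position"],o["joint_pos"],o["ft_force"])
cv2.imwrite("pics/w1.png",im);go([.542,-.264,.065],Rdown(-.026))
E
```

```text
clock: 2.9
position: [0.5404, -0.2666, 0.1487]
ee_rot: [0.72, 0.694, -0.002, 0.0]
ft_force: [-0.5, 0.3, 0.3]
grip_width: -0.002
grasp_force: 0.0
5 [255.9904 183.8846] [240 179  32  19 104] [ 0.5439 -0.254   0.039 ] [ 0.5404 -0.2666  0.1487] [-0.1843  0.4249  0.7183  1.6769 -0.2969  1.1544  0.5752] [-0.4533  0.3206  0.255 ]
rel [-0.      0.0011  0.0843] [-0.002   0.0014 -0.0083]
```

View pics/w1.png

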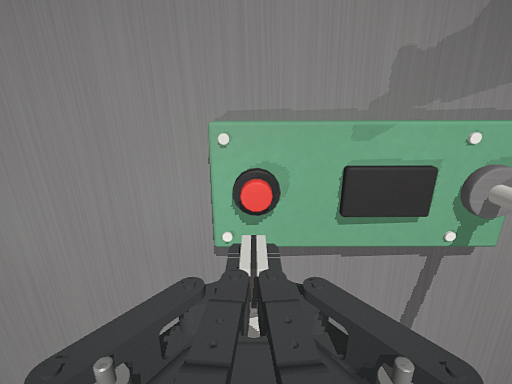

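Wrist view: the red button is at (256.5,195), the cover centre at (389,191), and the closed fingertips show just below the button.

```bash
python3 - <<'E'
from h import *
o=sensors.get_obs();a=atz("wrist",(256.5,195),.039,o);c=atz("wrist",(389,191),.034,o);print(a,c,c-a,np.linalg.norm((c-a)[:2]))
go([a[0],a[1],.062],Rdown(-.026))
E
```

```text
[ 0.5447 -0.262   0.039 ] [ 0.6698 -0.2639  0.034 ] [ 0.1251 -0.0019 -0.005 ] 0.1251155179744643
rel [0.0021 0.0038 0.0873] [-0.002   0.0014 -0.0083]
```

```bash
python3 -m inch '[[[0.002,0.003,0.04,0,0,0,1],[0.002,0.003,0.08,0,0,0,1],[0.002,0.003,0.087,0,0,0,1],[0.002,0.003,0.09,0,0,0,1],[0.002,0.003,0.092,0,0,0,1],[0.002,0.003,0.094,0,0,0,1]]]'
```

```text
clock: 3.55
position: [0.5463, -0.2593, 0.0582]
ee_rot: [0.718, 0.697, 0.001, 0.001]
ft_force: [0.5, 0.6, 2.5]
grip_width: 0.003
grasp_force: 1.5
```

```bash
python3 -m inch '[[[0,0,0.002,0,0,0,1],[0,0,0.004,0,0,0,1],[0,0,0.006,0,0,0,1],[0,0,0.006,0,0,0,1]]]'
```

```text
clock: 3.95
position: [0.5466, -0.2593, 0.0545]
ee_rot: [0.718, 0.696, 0.002, 0.001]
ft_force: [-12.8, 9.8, 40.3]
grip_width: 0.002
grasp_force: 20.1
```

```bash
python3 -m inch '[[[0,0,-0.01,0,0,0,1],[0,0,-0.05,0,0,0,1],[0,0,-0.1,0,0,0,1],[0,0,-0.15,0,0,0,1],[0,0,-0.15,0,0,0,1]]]'
python3 - <<'E'
from h import *
ims=imaging.camera("scene"); cv2.imwrite("pics/s2.png",ims[80:280,90:350]); print(ims[185:200,190:205].mean((0,1)))
Lens=np.array([.5435,-.263,0])+Rn.from_euler('z',-.021).apply([.149,0,.251]); print("lens",Lens)
lamp=Rn.from_euler('z',-.021).as_matrix()
mid=Lens+lamp@[-.18,0,-.05]
n=lamp@[.7071,0,.7071]; zp=lamp@[-.7071,0,.7071]; z=-zp
R=np.c_[np.cross(n,z),n,z]
g=mid+zp*.047   # grasp point
tcp=g+z*.002
print("mid",mid,"tcp",tcp); go(tcp,R)
E
```

```text
clock: 4.45
position: [0.5477, -0.2614, 0.2077]
ee_rot: [0.718, 0.696, 0.003, 0.005]
ft_force: [1.2, -1.0, -0.9]
grip_width: -0.0
grasp_force: 0.0
[119.6578 129.1778 101.4578]
lens [ 0.6925 -0.2661  0.251 ]
mid [ 0.5125 -0.2623  0.201 ] tcp [ 0.4807 -0.2617  0.2328]
rel [-0.0033 -0.0658 -0.029 ] [-0.7786  0.0052 -0.0082]
```

View pics/s2.png

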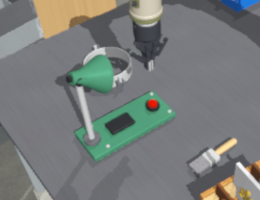

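```bash
python3 -m inch '[[[-0.003,-0.066,-0.029,-0.779,0,0,1],[-0.003,-0.066,-0.029,-0.779,0,0,1],[-0.003,-0.066,-0.029,-0.779,0,0,1],[-0.003,-0.066,-0.029,-0.779,0,0,1],[-0.003,-0.066,-0.029,-0.779,0,0,1],[-0.003,-0.066,-0.029,-0.779,0,0,1],[-0.003,-0.066,-0.029,-0.779,0,0,1],[-0.003,-0.066,-0.029,-0.779,0,0,1]]]'
python3 - <<'E'
from h import *
o=sensors.get_obs();print(o["joint_pos"],Rn.from_quat(o["ee_rot"]).as_matrix())
w=imaging.camera("wrist");t=imaging.camera("top")[130:250,260:345]
cv2.imwrite("pics/w2.png",np.hstack([w[:,:400],cv2.resize(t,(272,384))]))
E
```

```text
clock: 5.3
position: [0.4791, -0.2597, 0.2294]
ee_rot: [0.664, 0.645, 0.264, 0.271]
ft_force: [-0.2, 0.2, 1.6]
grip_width: -0.001
grasp_force: 0.0
[-0.3465 -0.4038  0.8815  2.2823 -0.1931  0.4521  0.7183] [[ 0.0294  0.7127  0.7008]
 [ 0.9996 -0.022  -0.0195]
 [ 0.0015  0.7011 -0.7131]]
```

View pics/w2.png

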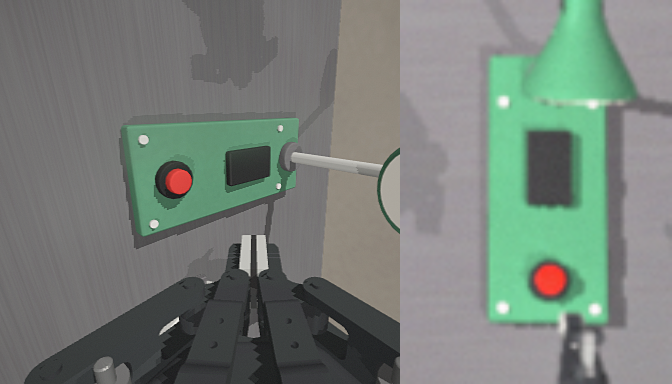

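The tilted pose is reachable. The button is at (178,181) and the edge of the lens shows at (392,190). I'll check whether the lens is lit.

```bash
python3 - <<'E'
from h import *
w=imaging.camera("wrist");cv2.imwrite("pics/w3.png",w[100:300,340:]);print(w[190,385:512:10].tolist())
E
```

```text
[[159, 168, 172], [158, 168, 172], [157, 165, 170], [159, 167, 171], [157, 165, 170], [157, 166, 171], [157, 165, 170], [157, 166, 170], [154, 163, 167], [64, 82, 52], [110, 141, 90], [121, 132, 139], [121, 132, 140]]
```

View pics/w3.png

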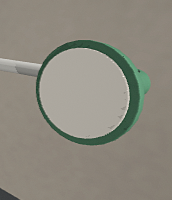

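```bash
python3 - <<'E'
from h import *
for c in("top","scene"):
  a=cv2.imread(f"pics/{c}1.png").astype(int); b=cv2.resize(imaging.camera(c),(800,600)).astype(int)
  d=cv2.GaussianBlur((b-a).astype(np.float32),(0,0),3)
  if c=="top":
    print("base",d[230:360:13,455,:].mean(1),d[250:360:11,490].mean(1)); print("lens rim",b[248:256,495].tolist(),a[248:256,495].tolist())
  else: print("lens",a[240,308:322].tolist(),b[240,308:322].tolist(), d[300:340:8,330].mean(1))
w=imaging.camera("wrist");o=sensors.get_obs()
hsv=cv2.cvtColor(w,cv2.COLOR_BGR2HSV)
m=(((hsv[...,0]<8)|(hsv[...,0]>172))&(hsv[...,1]>150)&(hsv[...,2]>100)).astype(np.uint8)
n,l,s,ce=cv2.connectedComponentsWithStats(m);k=1+np.argmax(s[1:,4]);print(s[k],ce[k])
print([[int(v) for v in w[181,x]] for x in range(156,196,3)])
x=188;o2,d2=ray("wrist",(180,181),o);print(o2,d2, [o2+d2*(z-o2[2])/d2[2] for z in(.036,.040,.044)])
E
```

```text
base [1.0367 0.8955 1.1394 1.1842 1.0062 1.5143 1.2593 1.1479 1.3467 1.1305] [ 1.0303  1.0322  0.9522  1.2559  0.7048  0.5893  1.3717  0.9086  0.5252
 -0.2036]
lens rim [[153, 206, 115], [153, 207, 114], [155, 210, 119], [170, 217, 145], [188, 224, 175], [190, 224, 180], [176, 216, 159], [152, 203, 121]] [[153, 206, 116], [155, 208, 118], [156, 209, 120], [170, 215, 145], [187, 223, 174], [189, 223, 180], [175, 215, 158], [150, 200, 119]]
lens [[147, 187, 101], [147, 187, 101], [147, 186, 100], [147, 186, 100], [145, 185, 99], [143, 183, 98], [141, 180, 97], [138, 176, 95], [135, 171, 95], [132, 159, 102], [129, 144, 110], [126, 126, 118], [124, 121, 117], [122, 118, 117]] [[146, 186, 100], [146, 186, 100], [146, 185, 99], [145, 185, 99], [144, 184, 98], [142, 182, 97], [140, 179, 96], [137, 175, 95], [134, 170, 94], [131, 158, 101], [128, 143, 108], [125, 125, 117], [123, 120, 116], [122, 117, 115]] [-0.7246 -0.56   -0.4774 -0.3717 -0.6863]
[164 167  27  26 541] [177.122  179.6839]
[[34, 35, 35], [50, 53, 50], [46, 48, 42], [42, 46, 168], [54, 59, 192], [67, 73, 223], [64, 69, 221], [64, 71, 220], [66, 72, 221], [64, 71, 218], [64, 68, 217], [60, 62, 216], [127, 163, 102], [118, 150, 97]]
[ 0.3948 -0.1757  0.3198] [ 0.4744 -0.2861 -0.8774] [array([ 0.5482, -0.2683,  0.036 ]), array([ 0.5461, -0.267 ,  0.04  ]), array([ 0.5439, -0.2657,  0.044 ])]
```

The button stands about 10 mm proud of its housing, so the 40 N stop means it went fully down. The rendering shows no light change. Next is the plate.

```bash
python3 -c "
from h import *
go([.5645,.178,.245],Rdown(-.107))"
```

```text
rel [0.4408 0.0626 0.0387] [ 0.777  -0.0284  0.0741]
```

```bash
python3 -m inch '[[[0.441,0.063,0.039,0.777,-0.028,0.074,0],[0.441,0.063,0.039,0.777,-0.028,0.074,0],[0.441,0.063,0.039,0.777,-0.028,0.074,0],[0.441,0.063,0.039,0.777,-0.028,0.074,0],[0.441,0.063,0.039,0.777,-0.028,0.074,0],[0.441,0.063,0.039,0.777,-0.028,0.074,0],[0.441,0.063,0.039,0.777,-0.028,0.074,0],[0.441,0.063,0.039,0.777,-0.028,0.074,0],[0.441,0.063,0.039,0.777,-0.028,0.074,0],[0.441,0.063,0.039,0.777,-0.028,0.074,0]]]' 100
python3 -m inch '[[[0,0,0,0,0,0,0],[0,0,0,0,0,0,0],[0,0,0,0,0,0,0]]]'
python3 - <<'E'
from h import *
o=sensors.get_obs();im=imaging.camera("wrist");cv2.imwrite("pics/w4.png",im)
print(o["position"],np.degrees(Rn.from_quat(o["ee_rot"]).as_matrix()[:2,1]))
E
```

```text
clock: 6.6
position: [0.5643, 0.184, 0.2446]
ee_rot: [0.742, 0.67, 0.001, -0.001]
ft_force: [0.1, 0.1, -0.4]
grip_width: 0.496
grasp_force: 0.0
clock: 6.9
position: [0.5648, 0.1771, 0.2454]
ee_rot: [0.745, 0.668, 0.001, -0.0]
ft_force: [-0.8, 0.4, 0.2]
grip_width: 0.498
grasp_force: 0.0
[0.5648 0.1771 0.2454] [56.9566 -6.2249]
```

View pics/w4.png

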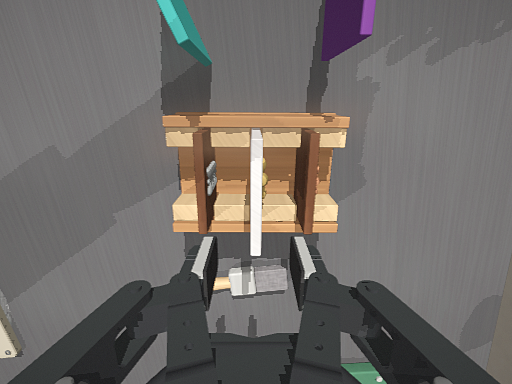

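Wrist view: the plate's top edge runs from (257,130) to (256,254), square to the jaws and with a finger on either side.

```bash
python3 - <<'E'
from h import *
o=sensors.get_obs();a=atz("wrist",(257,130.5),.148,o);b=atz("wrist",(256,254),.148,o);m=(a+b)/2;print(a,b,np.linalg.norm(a-b),m)
go([m[0],m[1],.128],Rdown(np.arctan2((a-b)[1],(a-b)[0])-np.pi/2))
E
```

```text
[0.5755 0.2381 0.148 ] [0.5625 0.1244 0.148 ] 0.11450263400270488 [0.569  0.1813 0.148 ]
rel [0.0046 0.0036 0.1176] [ 0.0012 -0.0015  0.0038]
```

```bash
python3 -m inch '[[[0.003,0.002,0.04,0,0,0,0],[0.003,0.002,0.08,0,0,0,0],[0.003,0.002,0.105,0,0,0,0],[0.003,0.002,0.117,0,0,0,0],[0.003,0.002,0.117,0,0,0,0],[0.003,0.002,0.117,0,0,0,1],[0.003,0.002,0.117,0,0,0,1],[0.003,0.002,0.117,0,0,0,1],[0.003,0.002,0.117,0,0,0,1],[0.003,0.002,0.117,0,0,0,1]]]' 100
python3 -m inch '[[[0,0,0,0,0,0,1],[0,0,0,0,0,0,1],[0,0,0,0,0,0,1]]]'
```

```text
clock: 7.95
position: [0.5681, 0.1818, 0.1308]
ee_rot: [0.744, 0.668, 0.003, 0.0]
ft_force: [-0.5, -1.0, 6.2]
grip_width: 0.102
grasp_force: 98.6
clock: 8.25
position: [0.5681, 0.1818, 0.1308]
ee_rot: [0.744, 0.668, 0.003, 0.0]
ft_force: [-0.3, -0.4, 6.1]
grip_width: 0.099
grasp_force: 98.6
```

```bash
python3 -m inch '[[[0,0,-0.01,0,0,0,1],[0,0,-0.02,0,0,0,1],[0,0,-0.03,0,0,0,1],[0,0,-0.045,0,0,0,1],[0,0,-0.06,0,0,0,1],[0,0,-0.075,0,0,0,1],[0,0,-0.095,0,0,0,1],[0,0,-0.12,0,0,0,1],[0,0,-0.12,0,0,0,1],[0,0,-0.12,0,0,0,1]]]' 100
python3 - <<'E'
from h import *
o=sensors.get_obs();im=imaging.camera("scene");cv2.imwrite("pics/s3.png",cv2.resize(im[150:340,230:420],(600,600)));cv2.imwrite("pics/w5.png",imaging.camera("wrist"));print(o["position"],o["joint_pos"])
E
```

```text
clock: 9.25
position: [0.5669, 0.1812, 0.249]
ee_rot: [0.744, 0.668, 0.002, -0.0]
ft_force: [-0.6, -0.1, -4.8]
grip_width: 0.104
grasp_force: 98.0
[0.5669 0.1812 0.249 ] [-0.4358  0.2611  0.0608  1.551  -0.0175  1.3267 -0.4799]
```

View pics/s3.png

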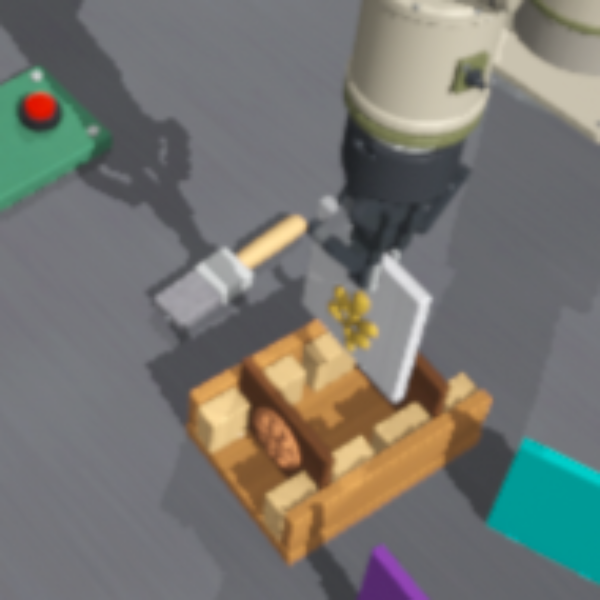

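Clean lift: the plate is held with the frond visible, and both boards are still in their slots.

```bash
cat >> h.py <<'E'
lamp=Rn.from_euler('z',-.021).as_matrix()
Lens=np.array([.543,-.263,0])+lamp@[.149,0,.251]
mid=Lens+lamp@[-.18,0,-.05]; nn=lamp@[.7071,0,.7071]; zp=lamp@[-.7071,0,.7071]
RT=np.c_[np.cross(nn,-zp),nn,-zp]; tcp=mid+zp*.048
E
python3 -c "
from h import *
print(mid,tcp);go([.45,-.10,.28],Rdown(-.021))"
```

```text
[ 0.512  -0.2623  0.201 ] [ 0.4781 -0.2616  0.2349]
rel [-0.2918 -0.0855 -0.0329] [-0.0002 -0.0013 -0.0861]
```

```bash
python3 -m inch '[[[-0.03,-0.01,-0.01,0,0,-0.01,1],[-0.06,-0.02,-0.02,0,0,-0.02,1],[-0.1,-0.03,-0.033,0,0,-0.03,1],[-0.14,-0.04,-0.033,0,0,-0.04,1],[-0.18,-0.05,-0.033,0,0,-0.05,1],[-0.22,-0.065,-0.033,0,0,-0.065,1],[-0.25,-0.075,-0.033,0,0,-0.075,1],[-0.275,-0.082,-0.033,0,0,-0.086,1],[-0.292,-0.085,-0.033,0,0,-0.086,1],[-0.292,-0.085,-0.033,0,0,-0.086,1]]]' 100
python3 -c "
from h import *
go(tcp+[-.01,0,.03],RT)"
```

```text
clock: 10.35
position: [0.4497, -0.1027, 0.2801]
ee_rot: [0.716, 0.698, 0.001, -0.001]
ft_force: [-0.0, -0.5, -4.4]
grip_width: 0.102
grasp_force: 98.4
rel [-0.1584  0.0224  0.0149] [-0.7853  0.0001 -0.0048]
```

```bash
python3 -m inch '[[[-0.02,0.003,0.002,-0.08,0,0,1],[-0.04,0.005,0.004,-0.17,0,0,1],[-0.06,0.008,0.005,-0.27,0,0,1],[-0.08,0.011,0.007,-0.37,0,0,1],[-0.1,0.014,0.009,-0.47,0,0,1],[-0.12,0.017,0.011,-0.57,0,0,1],[-0.14,0.02,0.013,-0.67,0,-0.003,1],[-0.15,0.022,0.015,-0.74,0,-0.005,1],[-0.158,0.022,0.015,-0.785,0,-0.005,1],[-0.158,0.022,0.015,-0.785,0,-0.005,1]]]' 100
python3 -m inch '[[[0,0,0,0,0,0,1],[0,0,0,0,0,0,1]]]'
python3 -c "
from h import *
go(tcp,RT)"
```

```text
clock: 11.35
position: [0.4686, -0.2582, 0.2639]
ee_rot: [0.659, 0.647, 0.269, 0.272]
ft_force: [-0.5, -0.1, -3.8]
grip_width: 0.101
grasp_force: 98.8
clock: 11.55
position: [0.4701, -0.2576, 0.2657]
ee_rot: [0.658, 0.648, 0.268, 0.273]
ft_force: [-0.1, -0.7, -5.0]
grip_width: 0.101
grasp_force: 98.8
rel [-0.0039 -0.0161  0.0274] [-0.0002 -0.0041  0.0043]
```

```bash
python3 -m inch '[[[-0.002,-0.008,0.014,0,-0.002,0.002,1],[-0.004,-0.016,0.027,0,-0.004,0.004,1],[-0.004,-0.016,0.027,0,-0.004,0.004,1],[-0.004,-0.016,0.027,0,-0.004,0.004,1],[-0.004,-0.016,0.027,0,-0.004,0.004,1],[-0.004,-0.016,0.027,0,-0.004,0.004,1]]]' 100
python3 - <<'E'
from h import *
o=sensors.get_obs();go(tcp,RT);print(o["joint_vel" "ocities"])
im=imaging.camera("scene")[90:250,120:290];t=imaging.camera("top")[110:280,255:345]
cv2.imwrite("pics/f.png",np.hstack([cv2.resize(im,(478,450)),cv2.resize(t,(238,450))]))
R=Rn.from_quat(o["ee_rot"]).as_matrix();m=o["position"]+R@[0,0,.048];print("mid in lens frame",lamp.T@(m-Lens),"normal",lamp.T@R[:,1])
for cam in("scene","top"):
  print(cam,[np.round(proj(cam,m+R@[sx*.055,0,sz*.065])) for sx in(-1,1) for sz in(-1,1)])
E
```

```text
clock: 12.15
position: [0.4777, -0.2628, 0.2362]
ee_rot: [0.66, 0.646, 0.268, 0.274]
ft_force: [-0.1, 0.4, -4.4]
grip_width: 0.104
grasp_force: 98.8
rel [ 0.0012 -0.0007  0.0012] [ 0.0023  0.0011 -0.0009]
[-0.0028  0.0008  0.0062  0.0049 -0.0021 -0.0036  0.0049]
mid in lens frame [-0.1803 -0.0013 -0.0486] normal [ 0.7055 -0.0009  0.7087]
scene [array([249., 113.]), array([226., 149.]), array([272., 131.]), array([247., 168.])]
top [array([335., 237.]), array([329., 209.]), array([297., 237.]), array([294., 208.])]
```

View pics/f.png

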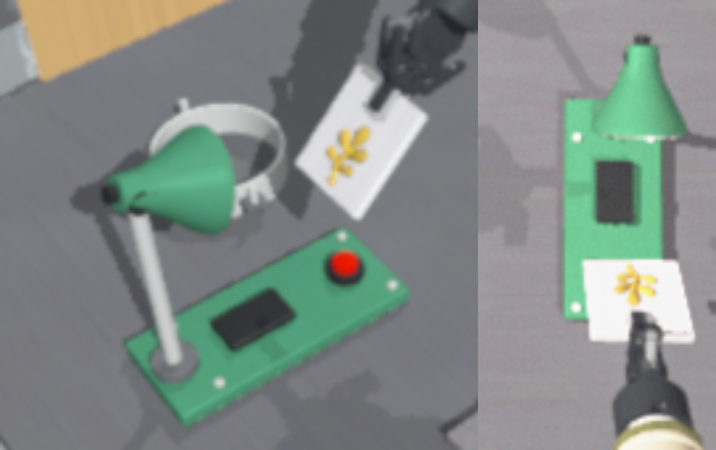

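The plate is held at 45° with the frond facing up towards the lens. It's centred and clear of everything.

```bash
python3 -m inch '[[[0,0,0,0,0,0,1],[0,0,0,0,0,0,1],[0,0,0,0,0,0,1],[0,0,0,0,0,0,1],[0,0,0,0,0,0,1]]]' 100
python3 -c "
from h import *
print(order.hand_in())"
```

```text
clock: 12.75
position: [0.4775, -0.2626, 0.2353]
ee_rot: [0.66, 0.646, 0.268, 0.274]
ft_force: [0.3, 0.4, -4.7]
grip_width: 0.104
grasp_force: 98.8
the job is handed in; nothing more can be done
None
```

I handed the job in at 12.75 s with the plate held still, by the measured tool pose 18 cm in front of the lens, 5 cm below it and tipped back 45° with the frond facing up and towards the lamp. I pushed the button to a hard stop (about 40 N, against the 5 N needed), but the pictures never showed the lamp lit, so I could not confirm that it switched on.

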